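Feel a length stop into its hidden pocket under the dust hood

TASK

Set the length stop for the next cut: take the stop off its pine offcut, put its brass lug in under the green dust hood of the routing jig from the open side facing the robot, and feel along the covered surface until the lug drops into the hidden pocket, whose place along the hood nobody has noted. Leave the stop pushed fully home, its steel bar lying flat on the jig, and let go; leave the plane, the glue bottle and the tape measure where they stand.

Things in the scene. Friction and masses are not known exactly. Their poses are not given: they have to be found in the camera images.
- jig: Routing jig fixed to the bench: plywood base 18 mm thick (surface at z = 18), x = -80 to 112, y = -165 to 165, with a green dust hood over its far part. Origin: on the bench below the middle of the hood's front edge; z up, x in under the hood (away from the robot), y along the hood. Bare runway at x = -80 to 0.
- hood_edge (a point): Middle of the lower front edge of the hood's roof, at (0, 0, 56) in the jig's frame; axes as the jig. Hood: x = 0 to 112 mm, y = -165 to 165, roof underside z = 56, top z = 60; closed at the back (inner face x = 108) and both ends, open along the whole front. On the roof: two small red knobs and a black hose stub 48 mm across, centre x = 80, y = 0, top z = 86.
- search_mid (a point): Middle of the search line, at (62, 0, 18) in the jig's frame, axes as the jig, hidden under the hood. The surface there is black, level, hard and unbroken but for one square-edged pocket, 34 mm (x) by 26 mm (y), 12 mm deep, centred at x = 62 mm of the jig and anywhere from y = -45 to 45 mm: new each time, not to be seen, only felt.
- stop: Length stop, loose, 0.18 to 0.35 kg: steel bar x = -78 to 78 mm, 24 wide (y), z = 0 to 12, brass lug under its +x end. Origin: centre of the bar's underside; z up. Lies level on the offcut at the start, lug overhanging. When home the lug is in the pocket and the bar's underside lies flat on the jig's surface, the handle outside the hood.
- stop_lug (a point): Middle of the lug's lower face, at (58, 0, -10) in the stop's frame; axes as the stop. The lug is 20 x 20 mm and reaches 10 mm below the bar's underside.
- stop_grip (a point): Grip point in the upper part of the stop's wooden handle, at (-33, 0, 58) in the stop's frame, 91 mm behind the lug; axes as the stop. The handle is upright, 28 mm (x) by 16 mm (y), from z = 12 to 74; grip it firmly across y.
- offcut: Pine offcut fixed to the bench, 110 x 70 x 22 mm, origin at the centre of its underside; the stop lies on it at the start.
- plane: Bystander: hand plane, 50 x 150 mm, 65 high, 0.7 kg, standing on the bench; origin at the centre of its sole.
- glue: Bystander: white glue bottle with an orange cap, 56 mm across, 140 high; origin at the centre of its base.
- tape: Bystander: yellow tape measure, 65 x 36 x 60 mm high; origin at the centre of its underside.
Things that resemble listed ones, but are neither listed nor needed, are in the scene too. Several things have the shape of the stop; the one meant has the colours described above. Several things have the shape of the offcut; the one meant has the colours described above.

How it is judged:
On the way, in this order (a step that is already met when the one before it is completed fails the run):
1. the stop is lifted clear of the offcut (height (world z) of stop_lug above 0.03 m and contact force between stop and offcut below 0.01 N), for 0.1 s.
2. the lug is in under the hood (x of stop_lug in the frame of jig between 0.012 and 0.108 m and y of stop_lug in the frame of jig between -0.16 and 0.16 m and z of stop_lug in the frame of jig between 0 and 0.045 m), for 0.1 s.
At the end, for the whole second after the job is handed in: The lug is in the pocket under the hood: its lower face at least 8 mm below the jig's surface (which is possible only there), the bar flat on the jig (underside within 2 mm of the surface, tilted less than 0.05 rad); the stop is at rest and released (x of stop_lug in the frame of jig between 0.044 and 0.08 m and y of stop_lug in the frame of jig between -0.065 and 0.065 m and z of stop_lug in the frame of jig below 0.01 m and z of stop in the frame of jig below 0.02 m and angle between stop's own z axis and vertical below 0.05 rad and linear speed of stop below 0.01 m/s and angular speed of stop below 0.1 rad/s and contact force between the fingers and stop below 0.05 N); the robot touches nothing.
It fails at once if the plane is moved more than 20 mm or tipped (distance of plane from where it was at the start of the episode above 0.02 m or angle between plane's own z axis and vertical above 0.3 rad).
It fails at once if the glue bottle is moved more than 20 mm or tipped (distance of glue from where it was at the start of the episode above 0.02 m or angle between glue's own z axis and vertical above 0.3 rad).
It fails at once if the tape measure is moved more than 20 mm or tipped (distance of tape from where it was at the start of the episode above 0.02 m or angle between tape's own z axis and vertical above 0.3 rad).
It also fails if it takes over 45 s, if anything falls off the work surface, if the arm or the gripper's body presses on something with over 40 N, if the wrist force passes 120 N, or if a joint passes its speed limit or range.

ROBOT

A 6-joint arm with a two-finger parallel gripper is mounted at the origin on the work surface. World frame = base frame: x ahead of the robot, y to its left, z up, the work surface at z = 0. Lengths are in m, angles in rad, forces in N, time in s.
With the tool pointing down it reaches from about 0.3 to 0.85 m from the base axis. Payload 5.4 kg.
Tool frame: the origin (TCP) lies midway between the tips of the shut fingers; the grasp point (between the pads) lies 19 mm behind it (robot.grip_depth is the z of the grasp point in the tool frame, in m); z points along the fingers, y is the line along which they close (so a half turn about z gives the same grasp; the last joint's range is limited). The gripper opens to 85 mm and grips with 20 to 120 N. Pads are 22 mm wide; open, the fingers measure 114 mm over their backs; the gripper's body (76 mm by 85 mm) begins 54 mm behind the grasp point. The pads swing forward as they close: fully open they stand 13 mm farther back than shut.
Start: joints at [-1.371, 0.158, 1.597, -0, 1.386, -0.21], TCP at [0.229, -0.527, 0.231] pointing down, gripper open.
Joint ranges: [-2.91, 2.91], [-0.94, 2.29], [0.18, 2.7], [-1.29, 4.43], [0.17, 2.64], [-3, 3]. Speed limits (rad/s): [2.57, 2.57, 3.14, 3.14, 3.14, 3.14].

INTERFACE

Orientations are given as a unit quaternion [w, x, y, z].
In Python, from workcell import robot gives the robot as it stands. The module is installed in compiled form; this text tells all that it offers.
- The arm moves only by the tool servo_tool, never from a script. Its argument "increments" is one flat list of numbers, 5 for each row, row after row: the closure, from 0 (fully open) to 1 (shut), then the shift along the tool's x, y, z in cm, then the turn about the tool's z in degrees. In form: [hand, x, y, z, roll, hand, x, y, z, roll, ...]. A call has 1 to 8 rows; each row is the pose to reach, as a shift and turn from the pose commanded when the call began, along the tool's axes at that moment; what a row does not reach only later rows make up. A row lasts 1/12 s, in which the tool goes at most 41.7 mm and 7.16 degrees, less where a joint would pass 70% of its speed; a pose out of reach is approached as far as the arm can. A call with a gripper value outside its range is refused whole. The fingers move at their own pace and stop on an object; "grip_force" is the grip in N (left out, the last holds). Time passes only in rows, so rows that repeat a pose let the fingers close. It gives the time, the measured TCP pose, the force, the opening and the grip force at its end, in the units of the state.
- robot.state(): the state, without advancing time (a new reading comes with each control period).
- robot.grab_frame(name): name is "scene" or "top"; returns (picture, depth): 420x560x3 uint8, red, green, blue; 420x560 float32, m along the optical axis (not along the pixel's ray), 0 where there is no reading.
- robot.get_calibration(name): a dict with "fov_y" (degrees; the focal length in pixels is half the picture's height over the tangent of half this angle, whatever the lens; pixels are square), "cx", "cy" (the principal point, pixels), "extrinsics" (4x4, takes a point from world to camera coordinates). Camera axes: x right, y down, z forward; pixel columns grow to the right and rows downward; lengths in m; the calibration is good to about 2 mm. A picture is of the moment at which its call begins. get_calibration takes no time and is no camera call.
- robot.finish_job(): hands the job in; it is judged then, once.
Trained networks look in the newest picture that a camera, given by its name, has taken for a name from the list of things; names that differ only in an ending like _2 or _b are one class to them, and where a whole thing is asked for, a point or a joint stands for the part that bears it (a point fixed in the world has none). Each returns a list of dicts, best first, with "p" (0 to 1); they miss things now and then, are a little off and sometimes report something else, mostly with a low value. They report only what shows in the picture. A call takes as long as a camera call. They do not tell look-alikes from the thing itself.
- robot.silhouettes(camera, target): "region" (420x560 bool, what is visible of it) and "location" ([column, row] in pixels, amid what is visible of it).
The state is a dict: "clock": time; "joints": joint angles; "joint_vel": joint speeds; "effort": joint torques, N m; "ee_pos": TCP position; "orientation": TCP orientation; "ft_force": force on the tool from outside, world axes, zero at the start; "ft_torque": the same for the moment, N m; "opening": finger opening in m; "gripper_force": force on a finger pad.
Only numpy, scipy, OpenCV 4.12 (cv2) and the standard library are available. Lean on these libraries where they do the work, as an engineer would, in place of code of your own. Each camera call takes 0.05 s, during which the arm holds its last target. There are 200 camera calls.

## Working session

There is one attempt and no reset: what is moved stays moved. The work goes in short steps, Python scripts to look and compute and a tool call to move; the robot and the scene stay as the last step left them, time stands still between calls to the robot, and variables do not carry over. Pictures are saved under pics/ and viewed, at most 10 in all, crops included, and the job is handed in when it is done.

Besides the shell and the picture viewer there is one more tool, called after "Request:" as name(argument=value, ...) on one line, values as JSON. servo_tool: Moves the arm, as the interface text tells. Its arguments: {"type":"object","properties":{"increments":{"type":"array"},"grip_force":{"type":"number"}},"required":["increments"]}

```bash
mkdir -p pics
cat > h.py <<'E'
import numpy as np, cv2
from workcell import robot
def world(cam, uv, d):
    c=robot.get_calibration(cam); f=210/np.tan(np.radians(c["fov_y"])/2)
    uv=np.atleast_2d(uv).astype(float); d=np.atleast_1d(d)
    P=np.c_[(uv[:,0]-c["cx"])/f*d,(uv[:,1]-c["cy"])/f*d,d,np.ones(len(d))]
    return (np.linalg.inv(np.array(c["extrinsics"]))@P.T).T[:,:3]
def cloud(cam, dep, reg):
    v,u=np.nonzero(reg&(dep>0)); return world(cam,np.c_[u,v],dep[v,u])
def save(n,im): cv2.imwrite("pics/"+n+".png",cv2.cvtColor(im,cv2.COLOR_RGB2BGR))
E
python3 - <<'E'
from h import *
a,da=robot.grab_frame("scene"); b,db=robot.grab_frame("top")
save("both",cv2.resize(np.vstack([a,b]),(450,600)) if 0 else np.vstack([a,b])[:, :]) if 0 else None
save("scene",a); save("top",b); np.savez("f0.npz",a=a,da=da,b=b,db=db)
for t in ["stop","stop_grip","jig","offcut"]:
  for cam,d in (("scene",da),("top",db)):
    for r in robot.silhouettes(cam,t)[:5]:
        c=cloud(cam,d,r["region"]); 
        print(t,cam,round(r["p"],2),np.round(r["location"]),r["region"].sum(),np.round(np.median(c,0),3) if len(c) else "", np.round(np.percentile(c,[2,98],axis=0),3).tolist() if len(c) else "")
print(robot.state()["orientation"],robot.state()["clock"])
E
```

```text
stop scene 0.93 [170. 269.] 1110 [ 0.547 -0.332  0.019] [[0.514, -0.418, 0.002], [0.61, -0.277, 0.027]]
stop scene 0.67 [219. 234.] 717 [ 0.528 -0.202  0.035] [[0.458, -0.214, 0.002], [0.603, -0.188, 0.097]]
stop top 0.86 [402. 235.] 946 [ 0.549 -0.325  0.02 ] [[0.512, -0.41, 0.005], [0.609, -0.276, 0.026]]
stop top 0.31 [341. 244.] 1002 [ 0.522 -0.194  0.033] [[0.452, -0.209, 0.023], [0.601, -0.181, 0.097]]
stop_grip scene 0.84 [170. 269.] 1170 [ 0.546 -0.333  0.019] [[0.512, -0.418, -0.0], [0.61, -0.276, 0.027]]
stop_grip scene 0.8 [219. 231.] 711 [ 0.525 -0.202  0.035] [[0.46, -0.213, 0.024], [0.603, -0.187, 0.097]]
stop_grip top 0.85 [405. 235.] 1046 [ 0.548 -0.325  0.02 ] [[0.512, -0.412, 0.004], [0.607, -0.271, 0.026]]
stop_grip top 0.8 [344. 245.] 1005 [ 0.522 -0.194  0.033] [[0.452, -0.209, 0.024], [0.602, -0.182, 0.097]]
jig scene 0.8 [356. 186.] 7835 [0.565 0.155 0.059] [[0.427, 0.014, 0.003], [0.618, 0.337, 0.086]]
jig top 0.69 [154. 241.] 15931 [0.521 0.181 0.057] [[0.429, 0.023, 0.014], [0.612, 0.341, 0.085]]
offcut scene 0.91 [140. 214.] 1163 [ 0.386 -0.339  0.023] [[0.325, -0.377, 0.007], [0.433, -0.301, 0.025]]
offcut scene 0.88 [226. 232.] 780 [ 0.521 -0.179  0.022] [[0.461, -0.226, 0.004], [0.565, -0.157, 0.025]]
offcut scene 0.73 [358. 186.] 7820 [0.566 0.155 0.059] [[0.427, 0.014, 0.004], [0.618, 0.337, 0.086]]
offcut scene 0.59 [219. 236.] 776 [ 0.526 -0.202  0.035] [[0.455, -0.214, 0.001], [0.603, -0.184, 0.097]]
offcut top 0.97 [413. 318.] 2075 [ 0.376 -0.333  0.021] [[0.323, -0.371, -0.001], [0.431, -0.296, 0.025]]
offcut top 0.93 [327. 251.] 1168 [ 0.511 -0.173  0.021] [[0.458, -0.221, 0.008], [0.563, -0.152, 0.025]]
offcut top 0.26 [261. 120.] 811 [ 0.759 -0.027  0.094] [[0.744, -0.051, 0.021], [0.784, -0.002, 0.142]]
[-4.68378388e-05  9.79085122e-01  2.03451028e-01  8.34919944e-06] 0.5
```

View pics/scene.png

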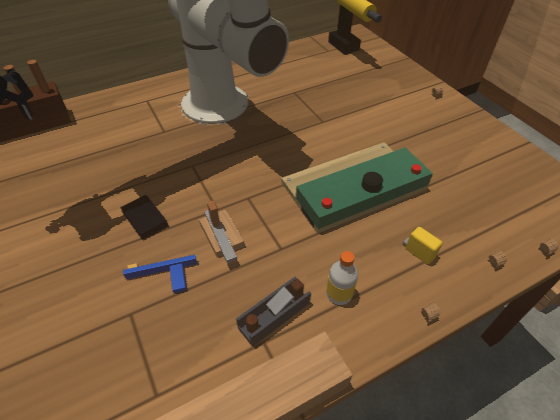

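View pics/top.png

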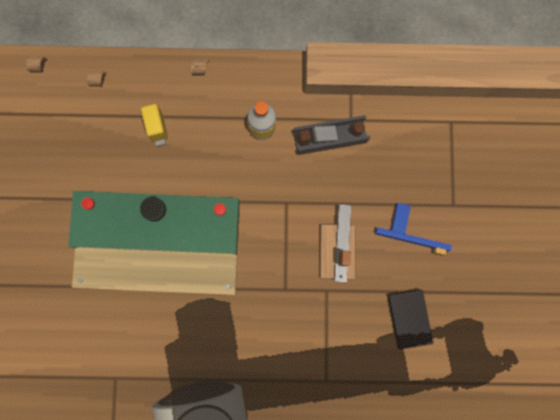

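Run:
```python
from h import *
f=np.load("f0.npz")
def crop(im,x,y,w,h,s): return cv2.resize(im[y:y+h,x:x+w],None,fx=s,fy=s,interpolation=cv2.INTER_CUBIC)
save("crop",np.hstack([crop(f["a"],120,170,140,140,2.8),crop(f["b"],300,190,140,140,2.8)]))
```

```text
(no output)
```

View pics/crop.png

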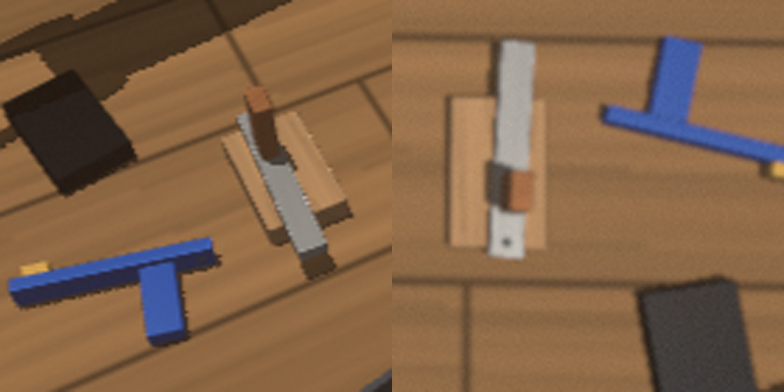

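The scene shows these candidates for the stop:
- The steel bar with a wooden handle, on the pine offcut, at scene (219,234) and top (343,245).
- An all-blue look-alike lying on its side, at scene (170,269) and top (402,235).

The offcut candidates are pine at scene (226,232) and black at (140,214). The crop confirms the steel/wood stop on pine. Its lug end points away from the robot. The green jig is at top (154,241).

Run:
```python
from h import *
f=np.load("f0.npz")
def rect(P,n):
    (c,s,a)=cv2.minAreaRect((P[:,:2]*1000).astype(np.float32)); print(n,len(P),np.round(c,1),np.round(s,1),round(a,2),"z",np.round(np.median(P[:,2]),4))
for cam,im,d in (("scene",f["a"],f["da"]),("top",f["b"],f["db"])):
    P=cloud(cam,d,np.ones(d.shape,bool)); C=im[d>0].astype(int)
    box=lambda x0,x1,y0,y1,z0,z1:(P[:,0]>x0)&(P[:,0]<x1)&(P[:,1]>y0)&(P[:,1]<y1)&(P[:,2]>z0)&(P[:,2]<z1)
    rect(P[box(.4,.65,-.26,-.14,.0925,.105)],cam+" handle top")
    B=P[box(.4,.65,-.26,-.14,.0295,.038)]; rect(B,cam+" bar")
    L=cv2.fitLine((B[:,:2]*1000).astype(np.float32),cv2.DIST_HUBER,0,.01,.01).ravel();print(np.round(L,3))
    rect(P[box(.4,.65,-.26,-.14,.018,.0255)],cam+" offcut")
    R=P[box(.4,.7,-.05,.4,.055,.064)]; rect(R,cam+" roof")
    rect(P[box(.4,.7,-.05,.4,.075,.09)],cam+" stub")
    rect(P[box(.36,.7,-.05,.4,.013,.09)],cam+" jig")
```

```text
scene handle top 73 [ 494.  -197.6] [15.4 30. ] 87.73 z 0.0963
scene bar 458 [ 526.6 -199.4] [ 24.2 158. ] 86.67 z 0.0345
[ 1.00000e+00  1.10000e-02  5.41321e+02 -2.02614e+02]
scene offcut 704 [ 527.3 -190.7] [150.5  70.8] 0.2 z 0.0226
scene roof 3932 [559.3 179.2] [333.4 115.9] 88.29 z 0.0601
scene stub 304 [584.  177.8] [ 48.1 278.5] 2.57 z 0.0856
scene jig 7301 [519.6 180.4] [334.  196.5] 88.39 z 0.0589
top handle top 110 [ 493.9 -193.6] [26.7 15.9] 0.2 z 0.0947
top bar 740 [ 527.1 -195.9] [ 24.6 155.5] 86.93 z 0.033
[ 9.98000e-01 -6.60000e-02  5.33720e+02 -1.95621e+02]
top offcut 1022 [ 521.8 -186.9] [ 68.4 139.4] 89.92 z 0.0211
top roof 8397 [560.5 182.7] [330.8 112.6] 88.51 z 0.0594
top stub 515 [584.4 181.2] [ 47.4 277.5] 3.21 z 0.0853
top jig 15887 [520.5 183.8] [331.  192.6] 88.47 z 0.0575
```

Request:
servo_tool(increments=[0,4,-2,0.5,6.7,0,8,-4,1,13.4,0,11.5,-6,2,20,0,15,-8,3,26.7,0,18.7,-10,4,26.7,0,22.5,-12,5,26.7,0,26,-13.8,6,26.7,0,29.5,-15.6,7,26.7], grip_force=100)

```text
clock: 1.17
ee_pos: [0.433, -0.2718, 0.1634]
orientation: [0.0, 1.0, -0.028, 0.0]
ft_force: [0.8, -0.1, 1.3]
opening: 0.0857
gripper_force: 0.0
```

```bash
cat >> h.py <<'E'
def R():
    from scipy.spatial.transform import Rotation as T
    q=robot.state()["orientation"]; return T.from_quat([q[1],q[2],q[3],q[0]]).as_matrix()
def go(p,yaw):
    s=robot.state(); r=R(); y=np.degrees(np.arctan2(r[1,0],r[0,0]))
    print("pos",np.round(s["ee_pos"],4),"yaw",round(y,2),"tilt",round(np.degrees(np.arccos(-r[2,2])),2),"t",s["clock"],"f",np.round(s["ft_force"],2))
    print("shift cm",np.round(r.T@(np.array(p)-s["ee_pos"])*100,2),"roll",round(y-yaw,2))
E
python3 -c "
from h import *; go([.494,-.1957,.061],-3.2)"
```

```text
pos [ 0.433  -0.2718  0.1634] yaw -3.23 tilt 0.05 t 1.1667 f [ 0.84 -0.1   1.28]
shift cm [ 5.65 -7.95 10.24] roll -0.03
```

Request:
servo_tool(increments=[0,2,-2.9,0.5,0,0,4,-5.6,1,0,0,5.65,-7.95,2,0,0,5.65,-7.95,5,0,0,5.65,-7.95,8,0,0,5.65,-7.95,10.2,0,0,5.65,-7.95,10.2,0,0.3,5.65,-7.95,10.2,0])

```text
clock: 1.83
ee_pos: [0.4922, -0.1967, 0.0608]
orientation: [-0.001, 1.0, -0.028, -0.001]
ft_force: [-0.1, -0.5, -0.5]
opening: 0.0752
gripper_force: 0.0
```

```bash
python3 -c "
from h import *; go([.494,-.1957,.061],-3.2)
a,d=robot.grab_frame('scene'); b,db=robot.grab_frame('top')
c=lambda im,x,y: cv2.resize(im[y:y+140,x:x+140],None,fx=2.8,fy=2.8)
save('g',np.hstack([c(a,150,150),c(b,280,170)]))"
```

```text
pos [ 0.4922 -0.1967  0.0608] yaw -3.22 tilt 0.15 t 1.8333 f [-0.08 -0.48 -0.55]
shift cm [ 0.18 -0.11 -0.02] roll -0.02
```

View pics/g.png

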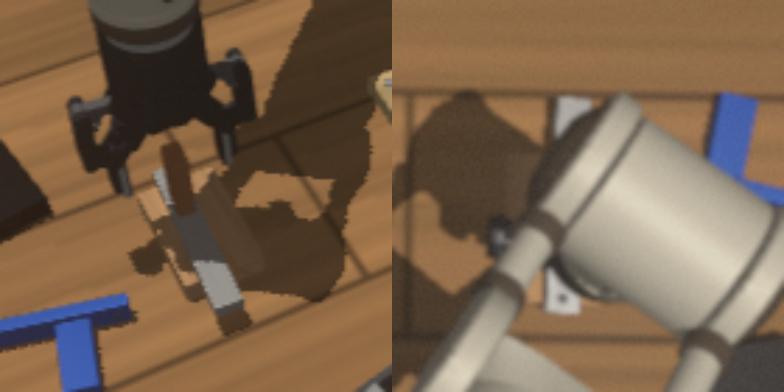

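The open fingers straddle the wooden handle, which stands at about (175,175) in the left crop. I'll close and lift a little.

Request:
servo_tool(increments=[1,0.1,0,0,0,1,0.1,0,0,0,1,0.1,0,0,0,1,0.1,0,0,0,1,0.1,0,0,0,1,0.1,0,0,0,1,0.1,0,-1.5,0,1,0.1,0,-3,0], grip_force=110)

```text
clock: 2.6
ee_pos: [0.4923, -0.1963, 0.0901]
orientation: [-0.001, 1.0, -0.028, -0.002]
ft_force: [1.2, -0.6, -3.3]
opening: 0.0149
gripper_force: 107.4
```

Request:
servo_tool(increments=[1,-3,0,-0.7,0,1,-6.5,0,-1.5,0,1,-9.5,-1.5,-1.5,0,1,-11,-4.5,-1.5,0,1,-11.5,-8,-1.5,0,1,-11.5,-12,-1.5,0,1,-11.7,-16,-1.5,-0.8,1,-11.9,-20,-1.5,-1.6])

```text
clock: 3.27
ee_pos: [0.3852, 0.0108, 0.106]
orientation: [-0.0, 1.0, -0.015, -0.0]
ft_force: [0.7, -0.1, -2.1]
opening: 0.0142
gripper_force: 107.8
```

```bash
python3 -c "
from h import *; go([.3856,.1358,.0748],-1.6)"
```

```text
pos [0.3852 0.0108 0.106 ] yaw -1.66 tilt 0.04 t 3.2667 f [ 0.71 -0.1  -2.08]
shift cm [ -0.32 -12.5    3.12] roll -0.06
```

Request:
servo_tool(increments=[1,0,-3,0,0,1,-0.1,-6.5,0,0,1,-0.3,-9.5,0,0,1,-0.3,-12,0,0,1,-0.3,-12.5,1.5,0,1,-0.3,-12.5,2.4,0,1,-0.3,-12.5,2.4,0,1,-0.3,-12.5,2.4,0])

```text
clock: 3.93
ee_pos: [0.3856, 0.1335, 0.0815]
orientation: [0.0, 1.0, -0.014, -0.002]
ft_force: [0.0, -0.2, -3.7]
opening: 0.0145
gripper_force: 108.3
```

Run:
```python
from h import *; go([.3856,.1358,.0748],-1.6)
a,d=robot.grab_frame("scene"); b,db=robot.grab_frame("top")
c=lambda im,x,y: cv2.resize(im[y:y+140,x:x+140],None,fx=2.8,fy=2.8)
save("e",np.hstack([c(a,240,110),c(b,110,180)]))
o=np.array([.504,.1825]); t=np.radians(-1.6); M=np.array([[np.cos(t),-np.sin(t)],[np.sin(t),np.cos(t)]])
for cam,dd,im in (("scene",d,a),("top",db,b)):
    P=cloud(cam,dd,np.ones(dd.shape,bool)); J=np.c_[(P[:,:2]-o)@M,P[:,2]]
    C=im[dd>0].astype(int); grey=(C.max(1)-C.min(1)<25)&(C.min(1)>60)
    m=(J[:,2]>.036)&(J[:,2]<.058)&(J[:,0]>-.12)&(J[:,0]<-.005)&(J[:,1]>-.09)&(J[:,1]<-.02)
    Q=J[m]; print(cam,len(Q),np.round(np.percentile(Q,[1,50,99],axis=0)*1000,1).tolist() if len(Q) else "")
    if len(Q)>20:
        print(cv2.minAreaRect((Q[:,:2]*1000).astype(np.float32)))
        k=np.polyfit(Q[:,0],Q[:,2],1); print("pitch",k)
```

```text
pos [0.3856 0.1335 0.0815] yaw -1.66 tilt 0.18 t 3.9333 f [ 0.01 -0.22 -3.72]
shift cm [-0.01 -0.24  0.67] roll -0.06
scene 318 [[-116.3, -67.2, 41.0], [-58.3, -58.4, 52.3], [-8.6, -42.0, 56.5]]
((-62.678714752197266, -54.89984130859375), (27.20149040222168, 110.9560775756836), 89.16539001464844)
pitch [-0.0057858   0.05106838]
top 507 [[-96.1, -63.2, 42.8], [-44.6, -52.8, 52.3], [-6.8, -39.2, 56.8]]
((-54.33013153076172, -51.02125930786133), (96.23889923095703, 24.68195343017578), 0.19233019649982452)
pitch [0.00424726 0.05233807]
```

View pics/e.png

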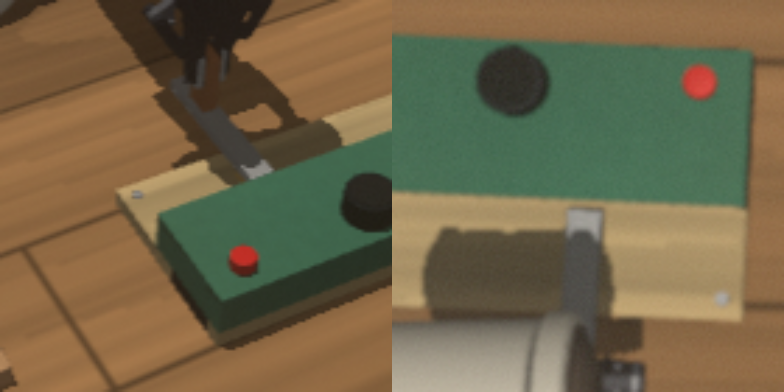

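The bar is held level, in front of the hood's opening. Its front end is at about (585,215) in the right crop. Next I'll lower it and slide it in under the hood.

Request:
servo_tool(increments=[1,0,0,0.6,0,1,0,0,0.6,0,1,1.5,0,0.6,0,1,3.5,0,0.6,0,1,5.5,0,0.6,0,1,7.5,0,0.6,0,1,8.7,0,0.6,0,1,8.7,0,0.6,0])

```text
clock: 4.7
ee_pos: [0.4766, 0.131, 0.0772]
orientation: [-0.0, 1.0, -0.015, 0.001]
ft_force: [0.3, -0.2, -3.0]
opening: 0.0143
gripper_force: 108.4
```

Request:
servo_tool(increments=[1,0,0,0.2,0,1,0,0,0.4,0,1,0,0,0.6,0,1,0,0,0.7,0,1,0,0,0.8,0,1,0,0,0.8,0])

```text
clock: 5.2
ee_pos: [0.4737, 0.1317, 0.0687]
orientation: [0.0, 1.0, -0.014, 0.0]
ft_force: [-1.1, -0.5, -1.2]
opening: 0.0145
gripper_force: 109.0
```

Request:
servo_tool(increments=[1,0,0,0.1,0,1,0,0,0.2,0,1,0,0,0.2,0,1,0,0,0.2,0])

```text
clock: 5.53
ee_pos: [0.4746, 0.1318, 0.068]
orientation: [-0.0, 1.0, -0.014, 0.001]
ft_force: [-6.1, -0.4, 9.1]
opening: 0.0149
gripper_force: 110.5
```

Request:
servo_tool(increments=[1,0,-0.12,0,0,1,0,-0.24,0,0,1,0,-0.36,0,0,1,0,-0.48,0,0,1,0,-0.6,0,0,1,0,-0.72,0,0,1,0,-0.84,0,0,1,0,-0.96,0,0])

```text
clock: 6.2
ee_pos: [0.4759, 0.1408, 0.0677]
orientation: [0.0, 1.0, -0.014, 0.002]
ft_force: [-0.1, -4.4, 6.4]
opening: 0.0147
gripper_force: 109.7
```

Request:
servo_tool(increments=[1,-0.05,-0.12,0,0,1,-0.1,-0.24,0,0,1,-0.15,-0.36,0,0,1,-0.2,-0.48,0,0,1,-0.2,-0.6,0,0,1,-0.2,-0.72,0,0,1,-0.2,-0.84,0,0,1,-0.2,-0.96,0,0])

```text
clock: 6.87
ee_pos: [0.4737, 0.1505, 0.0675]
orientation: [0.0, 1.0, -0.014, 0.001]
ft_force: [-0.2, -5.9, 8.1]
opening: 0.0146
gripper_force: 110.0
```

Request:
servo_tool(increments=[1,0,-0.12,0,0,1,0,-0.24,0,0,1,0,-0.36,0,0,1,0,-0.48,0,0,1,0,-0.6,0,0,1,0,-0.72,0,0,1,0,-0.84,0,0,1,0,-0.96,0,0])

```text
clock: 7.53
ee_pos: [0.4739, 0.1601, 0.0675]
orientation: [0.0, 1.0, -0.014, 0.001]
ft_force: [0.6, -4.9, 7.7]
opening: 0.0146
gripper_force: 110.0
```

Request:
servo_tool(increments=[1,0,-0.12,0,0,1,0,-0.24,0,0,1,0,-0.36,0,0,1,0,-0.48,0,0,1,0,-0.6,0,0,1,0,-0.72,0,0,1,0,-0.84,0,0,1,0,-0.96,0,0])

```text
clock: 8.2
ee_pos: [0.4741, 0.1699, 0.0675]
orientation: [0.0, 1.0, -0.014, 0.001]
ft_force: [0.2, -5.0, 7.3]
opening: 0.0144
gripper_force: 110.0
```

Request:
servo_tool(increments=[1,0,-0.12,0,0,1,0,-0.24,0,0,1,0,-0.36,0,0,1,0,-0.48,0,0,1,0,-0.6,0,0,1,0,-0.72,0,0,1,0,-0.84,0,0,1,0,-0.96,0,0])

```text
clock: 8.87
ee_pos: [0.471, 0.1801, 0.0648]
orientation: [-0.0, 1.0, -0.014, -0.002]
ft_force: [0.1, 0.2, -3.1]
opening: 0.0147
gripper_force: 108.2
```

Normal force vanished and z fell 3 mm, so the lug has dropped in. I'll lower it the rest of the way.

Request:
servo_tool(increments=[1,0,0,0.15,0,1,0,0,0.3,0,1,0,0,0.45,0,1,0,0,0.6,0,1,0,0,0.75,0,1,0,0,0.85,0,1,0,0,0.9,0,1,0,0,0.9,0])

```text
clock: 9.53
ee_pos: [0.4735, 0.1798, 0.0586]
orientation: [-0.0, 1.0, -0.014, 0.0]
ft_force: [-4.9, -0.0, 6.0]
opening: 0.0143
gripper_force: 110.0
```

Request:
servo_tool(increments=[1,0,0,0.1,0,1,0,0,0.2,0,1,0,0,0.2,0,1,0,0,0.2,0])

```text
clock: 9.87
ee_pos: [0.4738, 0.1799, 0.0586]
orientation: [0.0, 1.0, -0.014, 0.0]
ft_force: [-10.8, -1.5, 21.4]
opening: 0.0145
gripper_force: 112.3
```

Run:
```python
from h import *; go([.3856,.1358,.0748],-1.6)
a,d=robot.grab_frame("scene"); b,db=robot.grab_frame("top")
np.savez("f1.npz",a=a,b=b)
o=np.array([.504,.1825]); t=np.radians(-1.6); M=np.array([[np.cos(t),-np.sin(t)],[np.sin(t),np.cos(t)]])
for cam,dd in (("scene",d),("top",db)):
    P=cloud(cam,dd,np.ones(dd.shape,bool)); J=np.c_[(P[:,:2]-o)@M,P[:,2]]
    m=(J[:,2]>.024)&(J[:,2]<.036)&(J[:,0]>-.12)&(J[:,0]<-.004)&(abs(J[:,1])<.04); Q=J[m]
    print(cam,len(Q),np.round(np.percentile(Q,[1,50,99],axis=0)*1000,1).tolist() if len(Q) else "", np.polyfit(Q[:,0],Q[:,2],1) if len(Q)>20 else "")
```

```text
pos [0.4738 0.1799 0.0586] yaw -1.59 tilt 0.02 t 9.8667 f [-10.81  -1.52  21.36]
shift cm [-8.69  4.65 -1.63] roll 0.01
scene 74 [[-78.3, -18.6, 24.5], [-58.3, -13.7, 29.7], [-27.2, 0.9, 34.2]] [0.03126673 0.03146486]
top 154 [[-75.7, -14.4, 24.4], [-59.6, -8.1, 29.3], [-5.5, 4.4, 34.4]] [-0.00071059  0.02924497]
```

It stops hard at z = 0.0586, and the bar top measures about 29.5 mm (30 expected), level in the top view. I'll ease the preload, open and retreat upward.

Request:
servo_tool(increments=[1,-0.05,0,-0.2,0,1,-0.05,0,-0.2,0,0.5,-0.05,0,-0.2,0,0.5,-0.05,0,-0.2,0,0.5,-0.05,0,-0.2,0,0.4,-0.05,0,-0.2,0,0.4,-0.05,0,-0.2,0,0.4,-0.05,0,-0.2,0])

```text
clock: 10.63
ee_pos: [0.4726, 0.1797, 0.0573]
orientation: [0.0, 1.0, -0.014, -0.0]
ft_force: [-0.2, 1.1, 0.5]
opening: 0.0511
gripper_force: 0.0
```

Request:
servo_tool(increments=[0.4,0,0,-1,0,0.4,0,0,-3,0,0.4,0,0,-6,0,0.4,0,0,-9,0,0.4,-2,0,-11,0,0.4,-5,0,-12,0,0.4,-8,0,-12,0,0.4,-10,0,-12,0])

```text
clock: 11.3
ee_pos: [0.3714, 0.1827, 0.1789]
orientation: [-0.0, 1.0, -0.014, 0.001]
ft_force: [0.7, 0.0, -0.3]
opening: 0.0511
gripper_force: 0.0
```

Run:
```python
from h import *; go([.3856,.1358,.0748],-1.6)
a,d=robot.grab_frame("scene"); b,db=robot.grab_frame("top")
c=lambda im,x,y: cv2.resize(im[y:y+140,x:x+140],None,fx=2.8,fy=2.8)
save("fin",np.hstack([c(a,260,110),c(b,90,180)]))
o=np.array([.504,.1825]); t=np.radians(-1.6); M=np.array([[np.cos(t),-np.sin(t)],[np.sin(t),np.cos(t)]])
for cam,dd in (("scene",d),("top",db)):
    P=cloud(cam,dd,np.ones(dd.shape,bool)); J=np.c_[(P[:,:2]-o)@M,P[:,2]]
    for z0,z1 in ((.024,.036),(.087,.098)):
        Q=J[(J[:,2]>z0)&(J[:,2]<z1)&(J[:,0]>-.12)&(J[:,0]<-.004)&(abs(J[:,1])<.04)]
        if len(Q): print(cam,len(Q),np.round(np.percentile(Q,[1,50,99],axis=0)*1000,1).tolist())
```

```text
pos [0.3714 0.1827 0.1789] yaw -1.6 tilt 0.1 t 11.3 f [ 0.66  0.05 -0.34]
shift cm [ 1.54  4.65 10.41] roll -0.0
scene 82 [[-77.2, -18.7, 24.4], [-60.3, -13.0, 29.7], [-26.5, 3.7, 34.3]]
scene 54 [[-45.0, -13.8, 87.7], [-30.1, -6.6, 92.0], [-17.5, 2.0, 94.7]]
top 311 [[-75.8, -14.5, 24.3], [-50.4, -4.7, 29.1], [-4.5, 9.8, 34.2]]
top 127 [[-45.0, -10.3, 87.3], [-31.7, -2.8, 91.0], [-18.2, 5.5, 94.4]]
```

View pics/fin.png

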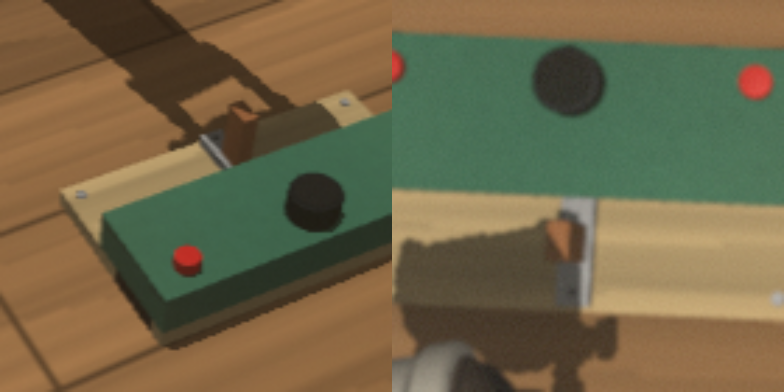

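The stop lies flat. Its handle top is at 91–92 mm (18 + 74 expected), at (565,240) in the right crop, and the gripper is clear.

```bash
python3 -c "
from workcell import robot; print(robot.finish_job())"
```

```text
the job is handed in; nothing more can be done
None
```

The stop is home in the hidden pocket, near the middle of the hood, with its bar flat on the jig and the gripper let go and clear. The job was handed in at about 11.4 s, with the plane, glue bottle and tape measure left alone; no verdict was shown.

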